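# Let the smoke box flap down a few notches and latch it on its pawl

## Robot

A 6-joint arm with a two-finger parallel gripper is mounted at the origin on the work surface. World frame = base frame: x ahead of the robot, y to its left, z up, the work surface at z = 0. Lengths are in m, angles in rad, forces in N, time in s.
With the tool pointing down it reaches from about 0.3 to 0.875 m from the base axis. Payload 4.2 kg.
Tool frame: the origin (TCP) lies on the centre line of the jaws, within the pads' length; the fingertips stand 8 mm ahead of it and the grasp point (between the pads) lies 11 mm behind it; z points along the fingers, y is the line along which they close (so a half turn about z gives the same grasp; the last joint's range is limited). The gripper opens to 85 mm and grips with 20 to 120 N. Pads are 22 mm wide; open, the fingers measure 114 mm over their backs; the gripper's body (76 mm by 85 mm) begins 54 mm behind the grasp point. The pads swing forward as they close: fully open they stand 13 mm farther back than shut.
Start: joints at [1.276, 0.32, 1.565, -0, 1.257, -0.02], TCP at [0.156, 0.553, 0.239] pointing down, gripper open.
Joint ranges: [-3.11, 3.11], [-0.84, 2.01], [0.21, 2.61], [-1.34, 4.49], [0.05, 2.63], [-2.56, 2.56]. Speed limits (rad/s): [2.57, 2.57, 3.14, 3.14, 3.14, 3.14].

## Interface

Orientations are given as a 3x3 rotation matrix whose columns are the frame's x, y, z axes.
In Python, from cell import env, vision gives the robot as it stands.
- The arm moves only by the tool carry_out, never from a script. Its argument "series" is a list of rows, each a list of 3 entries, a list of its own where there are three numbers: the shift along the tool's x, y, z in m, then the turn about the tool's z in rad, then the closure, from 0 (fully open) to 1 (shut). In form: [[[x, y, z], roll, grip], ...]. A call has 1 to 20 rows; each row is the pose to reach, as a shift and turn from the pose commanded when the call began, along the tool's axes at that moment; what a row does not reach only later rows make up. A row lasts 1/12 s, in which the tool goes at most 41.7 mm and 7.16 degrees, less where a joint would pass 70% of its speed; a pose out of reach is approached as far as the arm can. A call with a gripper value outside its range is refused whole. The fingers move at their own pace and stop on an object; the grip force is fixed at half the most. Time passes only in rows, so rows that repeat a pose let the fingers close. It gives the time, the measured TCP pose, the force, the opening and the grip force at its end, in the units of the state.
- env.get_state(): the state, without advancing time (a new reading comes with each control period).
- vision.snapshot(name): name is "side" or "top"; returns a dict with "pixels" (480x640x3 uint8, red, green, blue), "vfov" (degrees; the focal length in pixels is half the picture's height over the tangent of half this angle, whatever the lens; pixels are square), "cx", "cy" (the principal point, pixels), "position" and "orientation" of the camera in the world. Camera axes: x right, y down, z forward; pixel columns grow to the right and rows downward; lengths in m; the calibration is good to about 2 mm. A picture is of the moment at which its call begins. There is no depth.
- env.hand_in(): hands the job in; it is judged then, once.
The state is a dict: "clock": time; "joints": joint angles; "joint_vel": joint speeds; "joint_efforts": joint torques, N m; "eef_pos": TCP position; "ee_rot": TCP orientation; "contact_force": force on the tool from outside, world axes, zero at the start; "torque": the same for the moment, N m; "width": opening from 0.0 (shut) to 1.0 (fully open); "grip_force": force on a finger pad.
Only numpy, scipy, OpenCV 4.12 (cv2) and the standard library are available. Lean on these libraries where they do the work, as an engineer would, in place of code of your own. Each camera call takes 0.05 s, during which the arm holds its last target. There are 200 camera calls.

## Task

The flap of the smoke box stands too far open: lift the holding pawl and throw it right back, wind the crank back until the flap has come down to a little above level, then swing the pawl in again behind the tooth that holds the flap level. Finish by easing the crank back until you feel that tooth bear on the pawl, lean on it for a second with a gentle load of about 10 newtons at the pawl, and let go; never load the pawl with more than 15 newtons, and leave the other kitchen things alone.

Things in the scene. Friction and masses are not known exactly. Their poses are not given: they have to be found in the camera images.
- smoker: Dark steel smoke box with ratchet winder, fixed to the bench. Origin on the bench below the shaft; z up, x away from the robot within 0.3 rad. The shaft runs along y at z 140 mm. Open box 160 x 180 mm, 110 high, at x 17 to 177, y 10 to 190 mm; winder at negative y on a foot plate (x -60 to 90, y -150 to 15 mm): ratchet wheel and pawl at y -32, crank arm at y -135 mm.
- post_top (a point): Top of the outer bearing post, between pawl and crank: smoker y -112 mm, z 154 mm; post 36 (x) x 8 mm (y). The inner bearing plate is 6 mm thick at smoker y -12 mm, 154 mm high, and 202 mm high at x 34 to 70 mm, where it carries the pawl.
- shaft (a joint): Angle of shaft, flap, ratchet wheel and crank (one piece): 0 = flap level, positive = flap raised; range -0.2 to 1.75, starts at 0.75 to 1.5. Turning back lowers the flap and this value; a crank peg above the shaft then moves to +x. A stiff bearing (0.4 N m; lowering needs 2 to 5 N at the peg beyond the flap's weight, and 10 N at the pawl 6.5 N more) keeps it where it is left, even with the pawl off.
- crank_grip (a point): Middle of the wooden crank peg: level round bar, 14 mm thick, 52 long, parallel to the shaft and 65 mm from its axis (smoker y -139 to -191, this point -166 mm), free to be pinched from above across the bar, or pushed. It stands (0.6 - shaft angle) rad from straight up about the shaft, positive towards smoker +x. It does not spin on its arm, so it turns between gripping fingers.
- flap_edge (a point): Middle of the flap's far edge, 167.5 mm from the shaft axis; the flap is a steel plate 178 mm wide at smoker y 11 to 189 mm, from the shaft towards +x when level.
- ratchet: Steel ratchet wheel, 92 mm over the tips, 12 thick, 12 saw teeth 8 mm high, 0.524 rad apart; origin on the shaft axis. Teeth catch the pawl when turned back; turned the other way it clicks over them. Teeth bear on the pawl at shaft angle 0, 0.524, 1.047, each +-0.08 (it differs each time: feel for it). Set the pawl in at shaft 0.12 to 0.4 for the level tooth; above 0.45 it meets the wrong one.
- pawl (a joint): Angle of the pawl: 0 = down at the tooth roots (up to 0.2 on a tooth's slope), 2.2 = thrown right back on its stop. Pivot parallel to the shaft. Down, it points to smoker -x along the wheel's top; lifting swings it up and over to +x. It moves easily and falls by its own weight: onto the wheel when below about 1.4, onto its stop when beyond about 1.8. A tooth pressing on it resists lifting.
- pawl_grip (a point): Middle of the pawl's lifting pin: level round steel bar 12 mm thick, parallel to the shaft, sticking out 55 mm towards smoker -y (y -36 to -92, this point -68 mm), 36.7 mm from the pivot axis. With the pawl at 0 it is 36 mm to -x of the pivot and 7 mm above it. Free on both sides to be pinched from above across the bar; it turns with the pawl, between the fingers.
- pawl_nose: Rounded nose of the pawl (8 mm thick), rigid with it. This frame's origin is on the pivot axis (smoker x 50 +-3 mm, as its block sits differently in a slot; y -32, z 189 mm); the nose's middle is at its x -50, z -6.5 mm; its axes match the smoker's when the pawl is at 0.
- bowl: Terracotta bowl, 150 mm across, 60 mm high. Bystander.
- spatula: Wooden-handled hard silicone spatula, 260 mm long, lying flat. Bystander.
- saucer_low: Lower of two stacked cream saucers, 140 mm across, 12 mm high. Bystander.
- saucer_top: Upper saucer, lying on the lower one. Bystander.
- salt_jar: Glass jar with metal lid, 64 mm across, 100 mm high. Bystander.
- mug: Terracotta mug, 80 mm across, 85 mm high. Bystander.

How it is judged:
By the outcome, as a careful person would: the job done as asked, in the order asked, and still so for the second after the job is handed in, with the robot touching nothing.
It also fails if it takes over 72 s, if anything falls off the work surface, if the arm or the gripper's body presses on something with over 40 N, if the wrist force passes 120 N, or if a joint passes its speed limit or range.

## Working session

There is one attempt and no reset: what is moved stays moved. The work goes in short steps, Python scripts to look and compute and a tool call to move; the robot and the scene stay as the last step left them, time stands still between calls to the robot, and variables do not carry over. Pictures are saved under pics/ and viewed, at most 10 in all, crops included, and the job is handed in when it is done.

Besides the shell and the picture viewer there is one more tool, called after "Request:" by a JSON object that holds its "fn" and its "kwargs", one argument or row to a line. carry_out: Moves the arm, as the interface text tells. Its arguments: {"type":"object","properties":{"series":{"type":"array","items":{"type":"array"}}},"required":["series"]}

```bash
mkdir -p pics; ls; python3 - <<'E'
from cell import env, vision
import cv2,numpy as np
for n in("side","top"):
    s=vision.snapshot(n); cv2.imwrite(f"pics/{n}0.png",s["pixels"][:,:,::-1])
    print(n,s["vfov"],s["cx"],s["cy"],np.round(s["position"],4).tolist(),np.round(s["orientation"],4).tolist(), [k for k in s])
st=env.get_state();print({k:np.round(v,3).tolist() for k,v in st.items()})
E
```

```text
pics
side 53.417603480432064 320.0101083571585 241.3975237689803 [0.2089, 0.8323, 0.7995] [[-0.945, -0.1794, 0.2736], [-0.327, 0.5401, -0.7755], [-0.0086, -0.8223, -0.569]] ['pixels', 'vfov', 'cx', 'cy', 'position', 'orientation']
top 55.817345589064935 323.4966979856119 238.30232649806157 [0.2758, -0.0861, 1.2611] [[0.0395, -0.9708, 0.2366], [-0.9992, -0.0387, 0.0079], [0.0015, -0.2368, -0.9716]] ['pixels', 'vfov', 'cx', 'cy', 'position', 'orientation']
{'clock': 0.1, 'joints': [1.276, 0.32, 1.566, -0.0, 1.257, -0.02], 'joint_vel': [0.0, -0.002, -0.004, 0.001, 0.0, -0.0], 'joint_efforts': [0.001, -41.641, -23.47, -0.0, 0.005, 0.0], 'eef_pos': [0.156, 0.553, 0.239], 'ee_rot': [[-0.962, 0.271, -0.0], [0.271, 0.962, -0.002], [0.0, -0.002, -1.0]], 'contact_force': [0.488, 0.029, -0.194], 'torque': [-0.009, 0.062, 0.001], 'grip_force': 0.0, 'width': 1.003}
```

View pics/side0.png

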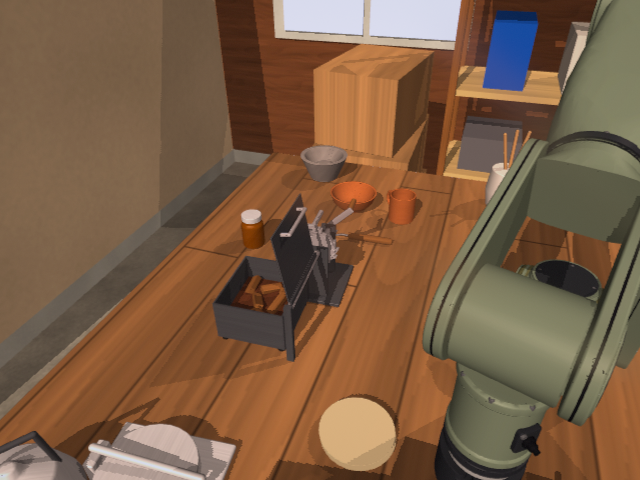

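View pics/top0.png

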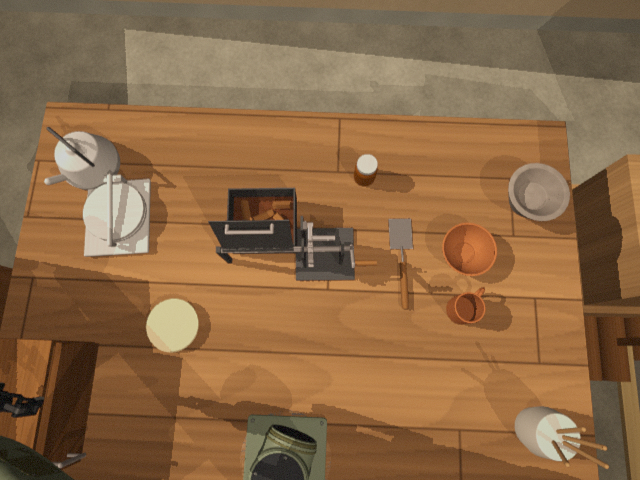

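The smoker stands ahead of the robot (top view: foot plate at about px 295–355, 228–280, and the crank peg at about 365,263). The spatula is close to the crank, at px 400,220–305. The side view shows the flap well raised. I'll enlarge both views.

```bash
python3 - <<'E'
import cv2,numpy as np
t=cv2.imread("pics/top0.png")[170:320,200:420]; s=cv2.imread("pics/side0.png")[180:370,200:400]
f=lambda a,k:cv2.convertScaleAbs(cv2.resize(a,None,fx=k,fy=k,interpolation=cv2.INTER_CUBIC),alpha=1.6,beta=15)
cv2.imwrite("pics/tc.png",f(t,3.6)); cv2.imwrite("pics/sc.png",f(s,3.1))
E
```

```text
(no output)
```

View pics/tc.png

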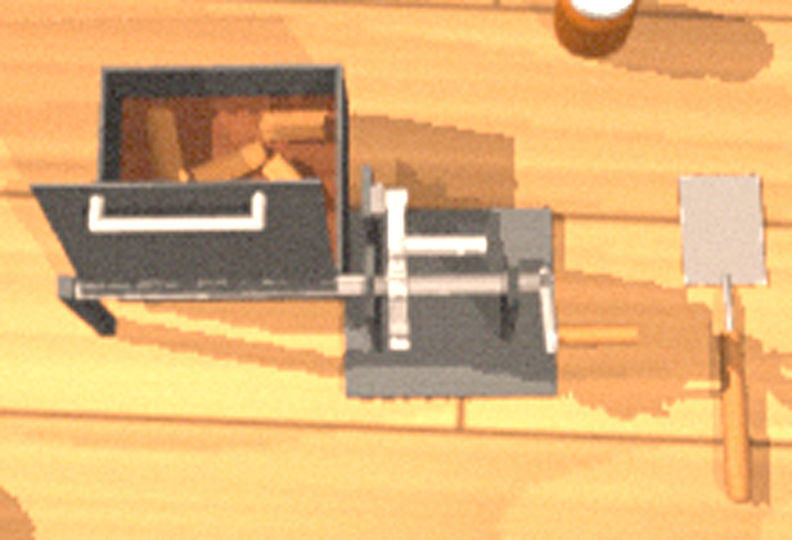

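View pics/sc.png

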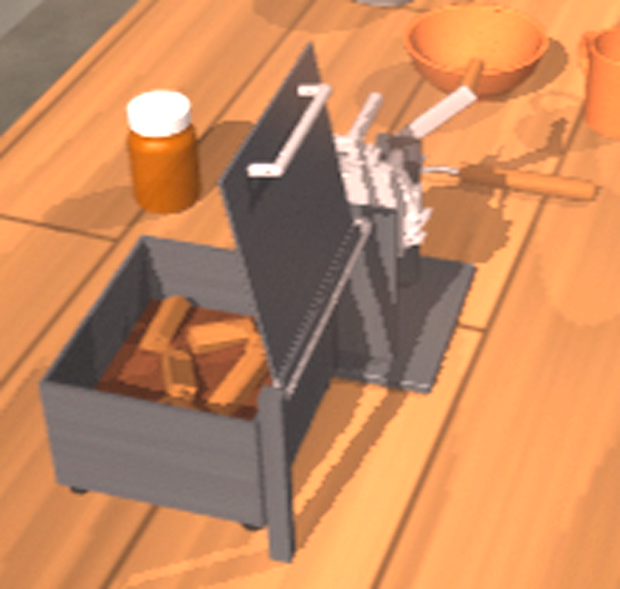

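The top crop shows the foot-plate corners at (347,397), (556,394) and (551,209), the box rim's far corners at (103,68) and (342,68), the peg from (558,335) to (637,333), and the pin from (405,244) to (487,244). I'll fit the smoker pose from these.

```bash
cat > h.py <<'E'
import numpy as np, json
from scipy.optimize import least_squares
CAM={"top":(55.817345589064935,323.4966979856119,238.30232649806157,[0.2758,-0.0861,1.2611],[[0.0395,-0.9708,0.2366],[-0.9992,-0.0387,0.0079],[0.0015,-0.2368,-0.9716]]),
"side":(53.417603480432064,320.0101083571585,241.3975237689803,[0.2089,0.8323,0.7995],[[-0.945,-0.1794,0.2736],[-0.327,0.5401,-0.7755],[-0.0086,-0.8223,-0.569]])}
def ray(c,u,v):
    f,cx,cy,p,R=CAM[c]; F=240/np.tan(np.radians(f/2)); d=np.array(R)@[(u-cx)/F,(v-cy)/F,1]; return np.array(p),d
def cast(c,u,v,z):
    p,d=ray(c,u,v); return p+d*(z-p[2])/d[2]
def proj(c,X):
    f,cx,cy,p,R=CAM[c]; F=240/np.tan(np.radians(f/2)); q=np.array(R).T@(np.array(X)-p); return np.array([cx+F*q[0]/q[2],cy+F*q[1]/q[2]])
def W(P,X): # smoker->world
    x,y,a=P; c,s=np.cos(a),np.sin(a); return np.array([x+c*X[0]-s*X[1],y+s*X[0]+c*X[1],X[2]])
def S(P,X):
    x,y,a=P; c,s=np.cos(a),np.sin(a); d=np.array(X)-[x,y,0]; return np.array([c*d[0]+s*d[1],-s*d[0]+c*d[1],d[2]])
E
python3 - <<'E'
from h import *
T=lambda u,v:(200+u/3.6-.36,170+v/3.6-.36)
Q=lambda u,v:(200+u/3.1-.34,180+v/3.1-.34)
obs=[("top",T(347,397),(-.06,.015,.006)),("top",T(556,394),(-.06,-.15,.006)),("top",T(551,209),(.09,-.15,.006)),("top",T(103,68),(.177,.19,.11)),("top",T(342,68),(.177,.01,.11)),
("side",Q(43,383),(.177,.19,.11)),("side",Q(145,238),(.177,.01,.11)),("side",Q(474,266),(-.06,-.15,.006)),("side",Q(428,388),(-.06,.015,.006))]
for n in(5,9):
    r=least_squares(lambda P:np.concatenate([proj(c,W(P,X))-uv for c,uv,X in obs[:n]]),[.45,-.05,0]); P=r.x
    print(np.round(P,4),np.round(r.fun.reshape(-1,2),1).tolist())
json.dump(P.tolist(),open("P.json","w"))
# peg angle from both ends, pin angle
for uv,y in((T(560,335),-.143),(T(637,333),-.191),(T(598,334),-.166)):
    g=np.linspace(-1.5,.3,361); e=[abs((proj("top",W(P,(.065*np.sin(a),y,.14+.065*np.cos(a))))-uv)[1]) for a in g]; print("shaft",.6-g[np.argmin(e)],min(e))
for uv in(T(487,244),T(445,244)):
    print("pin at z .19-.205:",[np.round(S(P,cast("top",*uv,z)),4).tolist() for z in(.19,.196,.203)])
print("peg", [np.round(S(P,cast("top",*T(637,333),z)),4).tolist() for z in(.17,.185)])
for n,X in dict(pin0=(.014,-.068,.196),pinback=(.071,-.068,.160),post=(0,-.112,.154)).items(): print(n,np.round(W(P,X),4), proj("top",W(P,X)))
# flap corners side
for uv,y in((Q(309,45),.011),(Q(222,183),.189)):
    g=np.linspace(.5,1.75,251); e=[np.linalg.norm(proj("side",W(P,(.1675*np.cos(a),y,.14+.1675*np.sin(a))))-uv) for a in g]; print("flap",g[np.argmin(e)],min(e))
E
```

```text
[ 0.5178 -0.0144  0.0585] [[-0.5, 0.7], [0.6, 0.5], [0.2, -0.1], [-0.5, 0.0], [0.1, -1.2]]
[ 0.5176 -0.0149  0.0631] [[-0.2, 0.8], [0.9, 0.3], [0.2, -0.2], [-0.6, 0.4], [0.0, -1.1], [-0.8, 0.2], [-0.9, -1.2], [0.5, 0.1], [1.0, 0.5]]
shaft 1.3900000000000001 0.03427857855547245
shaft 1.385 0.0468057821034904
shaft 1.3900000000000001 0.024569492958335104
pin at z .19-.205: [[0.0166, -0.0914, 0.19], [0.0151, -0.0912, 0.196], [0.0134, -0.091, 0.203]]
pin at z .19-.205: [[0.0173, -0.063, 0.19], [0.0158, -0.063, 0.196], [0.0141, -0.063, 0.203]]
peg [[-0.0432, -0.1922, 0.17], [-0.0459, -0.1903, 0.185]]
pin0 [ 0.5359 -0.0819  0.196 ] [325.32873792 238.1206195 ]
pinback [ 0.5928 -0.0783  0.16  ] [324.69806544 219.59037914]
post [ 0.5247 -0.1266  0.154 ] [342.94681994 247.13542375]
flap 1.375 1.5386414167288966
flap 1.3900000000000001 0.8066301063819915
```

Smoker pose is x 0.518, y -0.015, yaw 0.063, with the shaft at about 1.385 (peg and flap agree) and residuals of about 1 px. Next, the shift numbers for the moves.

```bash
cat >> h.py <<'E'
from cell import env,vision
P=json.load(open("P.json")) 
def shifts(pts,yaw=P[2]):
    """pts: smoker-frame TCP targets -> tool-frame shifts and roll from the measured pose"""
    s=env.get_state(); p=np.array(s["eef_pos"]);R=np.array(s["ee_rot"])
    y=np.arctan2(R[1,1],R[0,1]); roll=(y-yaw+np.pi/2)%np.pi-np.pi/2
    print("t",round(s["clock"],2),"tcp(smoker)",np.round(S(P,p),4),"F",np.round(s["contact_force"],1),"w",round(s["width"],3),"roll",round(roll,3))
    for q in pts: print(np.round(q,4),"->",np.round(R.T@(W(P,q)-p),4).tolist())
def pin(th,px=.050,y=-.075): return (px-.0367*np.cos(.192+th),y,.189+.0367*np.sin(.192+th)-.011)
def peg(sh,y=-.170): a=.6-sh; return (.065*np.sin(a),y,.14+.065*np.cos(a)-.011)
E
python3 - <<'E'
from h import *
shifts([S(P,(.17,.5,.36)),(.0152,-.075,.33),(.0152,-.075,.24),(.0152,-.075,.189)])
E
```

```text
t 0.1 tcp(smoker) [-0.3252  0.5896  0.2386] F [ 0.5  0.  -0.2] w 1.003 roll 1.233
[-0.3145  0.5358  0.36  ] -> [-0.028, -0.0474, -0.1213]
[ 0.0152 -0.075   0.33  ] -> [-0.5414, -0.5143, -0.0906]
[ 0.0152 -0.075   0.24  ] -> [-0.5414, -0.5142, -0.0006]
[ 0.0152 -0.075   0.189 ] -> [-0.5414, -0.5141, 0.0504]
```

Request:
{"fn": "carry_out", "kwargs": {
  "series": [
    [[-0.01, -0.015, -0.04], 0, 0],
    [[-0.02, -0.03, -0.08], 0, 0.5],
    [[-0.03, -0.05, -0.12], 0, 0.5],
    [[-0.541, -0.514, -0.1], 1.233, 0.5],
    [[-0.541, -0.514, -0.1], 1.233, 0.5],
    [[-0.541, -0.514, -0.1], 1.233, 0.5],
    [[-0.541, -0.514, -0.1], 1.233, 0.5],
    [[-0.541, -0.514, -0.1], 1.233, 0.5],
    [[-0.541, -0.514, -0.1], 1.233, 0.5],
    [[-0.541, -0.514, -0.1], 1.233, 0.5],
    [[-0.541, -0.514, -0.1], 1.233, 0.5],
    [[-0.541, -0.514, -0.1], 1.233, 0.5],
    [[-0.541, -0.514, -0.1], 1.233, 0.5],
    [[-0.541, -0.514, -0.1], 1.233, 0.5],
    [[-0.541, -0.514, -0.1], 1.233, 0.5],
    [[-0.541, -0.514, -0.1], 1.233, 0.5],
    [[-0.541, -0.514, -0.1], 1.233, 0.5],
    [[-0.541, -0.514, -0.1], 1.233, 0.5],
    [[-0.541, -0.514, -0.1], 1.233, 0.5],
    [[-0.541, -0.514, -0.1], 1.233, 0.5]
  ]
}}

```text
clock: 1.77
eef_pos: [0.5385, -0.0915, 0.3383]
ee_rot: [[-0.061, 0.998, -0.001], [0.998, 0.061, -0.001], [-0.001, -0.001, -1.0]]
contact_force: [-0.5, 0.9, -0.4]
width: 0.505
grip_force: 0.0
```

```bash
python3 - <<'E'
from h import *
shifts([(.0152,-.075,.24),(.0152,-.075,.188)])
E
```

```text
t 1.77 tcp(smoker) [ 0.016  -0.0777  0.3383] F [-0.5  0.9 -0.4] w 0.505 roll -0.002
[ 0.0152 -0.075   0.24  ] -> [0.0028, -0.0007, 0.0983]
[ 0.0152 -0.075   0.188 ] -> [0.0029, -0.0007, 0.1503]
```

Request:
{"fn": "carry_out", "kwargs": {
  "series": [
    [[0.003, -0.001, 0.03], 0, 0.5],
    [[0.003, -0.001, 0.06], 0, 0.6],
    [[0.003, -0.001, 0.09], 0, 0.6],
    [[0.003, -0.001, 0.11], 0, 0.6],
    [[0.003, -0.001, 0.125], 0, 0.6],
    [[0.003, -0.001, 0.135], 0, 0.6],
    [[0.003, -0.001, 0.145], 0, 0.6],
    [[0.003, -0.001, 0.15], 0, 0.6],
    [[0.003, -0.001, 0.15], 0, 0.65],
    [[0.003, -0.001, 0.15], 0, 0.7],
    [[0.003, -0.001, 0.15], 0, 0.75],
    [[0.003, -0.001, 0.15], 0, 0.78],
    [[0.003, -0.001, 0.15], 0, 0.8]
  ]
}}

```text
clock: 2.85
eef_pos: [0.5364, -0.0852, 0.19]
ee_rot: [[-0.063, 0.998, 0.002], [0.998, 0.063, -0.0], [-0.0, 0.001, -1.0]]
contact_force: [-0.0, -0.1, 0.1]
width: 0.205
grip_force: 0.0
```

```bash
python3 - <<'E'
from h import *
s=vision.snapshot("top"); cv=__import__("cv2"); im=s["pixels"][190:310,240:400,::-1]
cv.imwrite("pics/t2.png",cv.convertScaleAbs(cv.resize(im,None,fx=4,fy=4,interpolation=2),alpha=1.5,beta=15))
s=vision.snapshot("side"); im=s["pixels"][180:300,250:410,::-1]
cv.imwrite("pics/s2.png",cv.convertScaleAbs(cv.resize(im,None,fx=4,fy=4,interpolation=2),alpha=1.5,beta=15))
shifts([])
E
```

```text
t 2.95 tcp(smoker) [ 0.0142 -0.0713  0.1898] F [0.9 0.2 0.4] w 0.199 roll -0.0
```

View pics/s2.png

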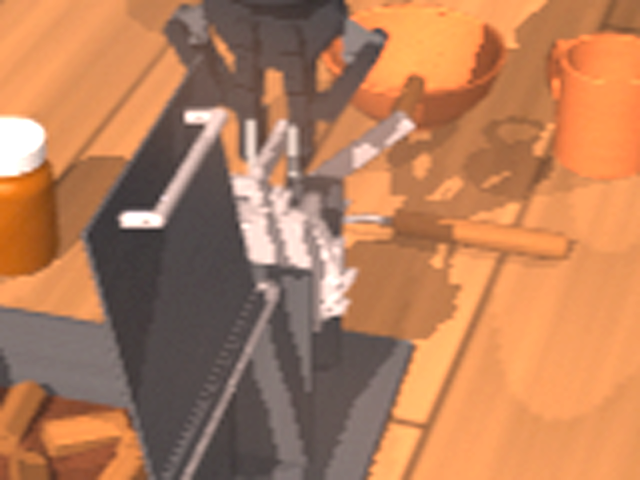

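The pads, at about (250,150) and (293,150), straddle the pin at (275,145). Nothing is touching yet, so I close.

Request:
{"fn": "carry_out", "kwargs": {
  "series": [
    [[0, 0, 0], 0, 0.84],
    [[0, 0, 0], 0, 0.88],
    [[0, 0, 0], 0, 0.92],
    [[0, 0, 0], 0, 1],
    [[0, 0, 0], 0, 1],
    [[0, 0, 0], 0, 1]
  ]
}}

```text
clock: 3.45
eef_pos: [0.5363, -0.0852, 0.1895]
ee_rot: [[-0.063, 0.998, 0.001], [0.998, 0.063, -0.0], [-0.0, 0.001, -1.0]]
contact_force: [-0.5, 0.1, 2.0]
width: 0.12
grip_force: 58.4
```

```bash
python3 - <<'E'
from h import *
p=np.array(pin(.1)); 
shifts([])
b=S(P,env.get_state()["eef_pos"])
R=np.array(env.get_state()["ee_rot"])
for t0 in(.05,.1):
  print(t0,[np.round(R.T@(W(P,b+np.array(pin(t))-pin(t0))-W(P,b)),4).tolist() for t in np.linspace(t0,2.15,11)])
E
```

```text
t 3.45 tcp(smoker) [ 0.0142 -0.0714  0.1895] F [-0.5  0.1  2. ] w 0.12 roll -0.0
0.05 [[0.0, -0.0, -0.0], [0.0, 0.0026, -0.0072], [0.0, 0.0067, -0.0138], [0.0, 0.012, -0.0193], [0.0, 0.0184, -0.0236], [0.0, 0.0255, -0.0265], [0.0, 0.0331, -0.0278], [0.0, 0.0408, -0.0275], [0.0, 0.0483, -0.0256], [0.0, 0.0552, -0.0222], [0.0, 0.0612, -0.0175]]
0.1 [[0.0, -0.0, -0.0], [0.0, 0.0029, -0.0069], [0.0, 0.0071, -0.0131], [0.0, 0.0125, -0.0183], [0.0, 0.0189, -0.0223], [0.0, 0.0259, -0.0249], [0.0, 0.0334, -0.0261], [0.0, 0.0409, -0.0257], [0.0, 0.0481, -0.0237], [0.0, 0.0548, -0.0204], [0.0, 0.0607, -0.0157]]
```

Request:
{"fn": "carry_out", "kwargs": {
  "series": [
    [[0, 0.001, -0.0035], 0, 1],
    [[0, 0.003, -0.007], 0, 1],
    [[0, 0.005, -0.0102], 0, 1],
    [[0, 0.007, -0.0133], 0, 1],
    [[0, 0.0095, -0.016], 0, 1],
    [[0, 0.0123, -0.0187], 0, 1],
    [[0, 0.0155, -0.021], 0, 1],
    [[0, 0.0187, -0.0229], 0, 1],
    [[0, 0.0222, -0.0245], 0, 1],
    [[0, 0.0257, -0.0256], 0, 1],
    [[0, 0.0257, -0.0256], 0, 1]
  ]
}}

```text
clock: 4.37
eef_pos: [0.5594, -0.0846, 0.2172]
ee_rot: [[-0.064, 0.998, -0.005], [0.998, 0.064, -0.002], [-0.002, -0.005, -1.0]]
contact_force: [-12.2, -2.5, 10.4]
width: 0.112
grip_force: 58.5
```

Request:
{"fn": "carry_out", "kwargs": {
  "series": [
    [[0, -0.001, -0.0022], 0, 1],
    [[0, 0.001, -0.0032], 0, 1],
    [[0, 0.0042, -0.004], 0, 1],
    [[0, 0.008, -0.0044], 0, 1],
    [[0, 0.0115, -0.0045], 0, 1],
    [[0, 0.0152, -0.0042], 0, 1],
    [[0, 0.0187, -0.0036], 0, 1],
    [[0, 0.0224, -0.0026], 0, 1],
    [[0, 0.0257, -0.0012], 0, 1],
    [[0, 0.029, 0.0005], 0, 1],
    [[0, 0.032, 0.0025], 0, 1],
    [[0, 0.034, 0.0042], 0, 1],
    [[0, 0.0345, 0.0046], 0, 1],
    [[0, 0.0345, 0.0046], 0, 1]
  ]
}}

```text
clock: 5.53
eef_pos: [0.596, -0.0818, 0.2121]
ee_rot: [[-0.063, 0.998, 0.0], [0.998, 0.063, -0.001], [-0.001, 0.0, -1.0]]
contact_force: [-5.2, -0.6, 2.3]
width: 0.112
grip_force: 61.7
```

```bash
python3 - <<'E'
from h import *
shifts([])
print(pin(2.2),pin(2.0,.0503))
E
```

```text
t 5.53 tcp(smoker) [ 0.074  -0.0717  0.2121] F [-5.2 -0.6  2.3] w 0.112 roll 0.0
(np.float64(0.07686316949535679), -0.075, np.float64(0.20300520195206853)) (np.float64(0.07165992785907074), -0.075, np.float64(0.20784365061206977))
```

Request:
{"fn": "carry_out", "kwargs": {
  "series": [
    [[0, 0, 0], 0, 0.8],
    [[0, 0, 0], 0, 0.7],
    [[0, 0, 0], 0, 0.6],
    [[0, 0, 0], 0, 0.5],
    [[0, 0, 0], 0, 0.5],
    [[0, 0, -0.02], 0, 0.5],
    [[0, 0, -0.05], 0, 0.5],
    [[0, 0, -0.08], 0, 0.5],
    [[0, 0, -0.08], 0, 0.5]
  ]
}}

```text
clock: 6.28
eef_pos: [0.599, -0.0817, 0.297]
ee_rot: [[-0.063, 0.998, 0.012], [0.998, 0.063, -0.002], [-0.002, 0.012, -1.0]]
contact_force: [-0.3, -0.0, 1.7]
width: 0.499
grip_force: 0.0
```

```bash
python3 - <<'E'
from h import *
import cv2 as cv
s=vision.snapshot("top"); im=s["pixels"][190:310,240:400,::-1]; a=cv.resize(im,None,fx=4,fy=4,interpolation=2)
s=vision.snapshot("side"); im=s["pixels"][170:290,250:350,::-1]; b=cv.resize(im,None,fx=4,fy=4,interpolation=2)
b=cv.resize(b,None,fx=.4,fy=1) if 0 else b
cv.imwrite("pics/t3.png",cv.convertScaleAbs(np.hstack([a[:,240:],b]),alpha=1.5,beta=15))
q=np.array(peg(1.385)); q[2]+=.004
shifts([q+[0,0,.09],q])
E
```

```text
t 6.38 tcp(smoker) [ 0.0748 -0.0713  0.2917] F [-0.7  1.  -1.2] w 0.5 roll -0.0
[-0.0459 -0.17    0.269 ] -> [-0.0987, -0.1209, 0.0223]
[-0.0459 -0.17    0.179 ] -> [-0.0986, -0.1212, 0.1123]
```

View pics/t3.png

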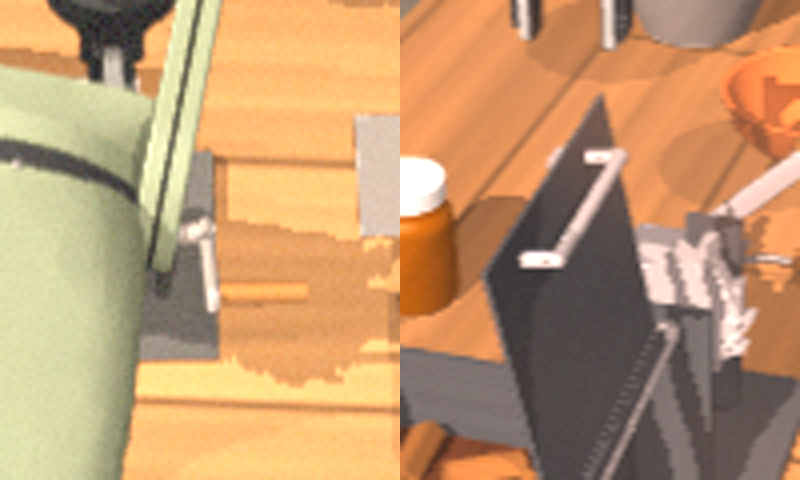

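The pawl is gone from the wheel's top; a piece of it shows behind the flap edge at (555,155), thrown back. Now to the crank peg.

Request:
{"fn": "carry_out", "kwargs": {
  "series": [
    [[-0.03, -0.03, 0], 0, 0.5],
    [[-0.065, -0.07, 0], 0, 0.5],
    [[-0.0985, -0.105, 0], 0, 0.5],
    [[-0.0985, -0.121, 0.01], 0, 0.5],
    [[-0.0985, -0.121, 0.03], 0, 0.5],
    [[-0.0985, -0.121, 0.055], 0, 0.5],
    [[-0.0985, -0.121, 0.08], 0, 0.5],
    [[-0.0985, -0.121, 0.1], 0, 0.5],
    [[-0.0985, -0.121, 0.112], 0, 0.5],
    [[-0.0985, -0.121, 0.112], 0, 0.6],
    [[-0.0985, -0.121, 0.112], 0, 0.7],
    [[-0.0985, -0.121, 0.112], 0, 0.75],
    [[-0.0985, -0.121, 0.112], 0, 0.75]
  ]
}}

```text
clock: 7.47
eef_pos: [0.4821, -0.1875, 0.1791]
ee_rot: [[-0.063, 0.998, 0.002], [0.998, 0.063, -0.001], [-0.001, 0.002, -1.0]]
contact_force: [0.2, 0.2, 0.5]
width: 0.25
grip_force: 0.0
```

```bash
python3 - <<'E'
from h import *
q=np.array(peg(1.385))
shifts([q])
E
```

```text
t 7.47 tcp(smoker) [-0.0463 -0.17    0.1791] F [0.2 0.2 0.5] w 0.25 roll 0.0
[-0.0459 -0.17    0.175 ] -> [0.0, 0.0003, 0.0041]
```

```bash
python3 - <<'E'
from h import *
o=np.array(peg(1.385))
print([(round(t,3),*np.round((np.array(peg(t))-o)*1000,1)[[0,2]]) for t in np.linspace(1.385,.25,20)])
E
```

```text
[(np.float64(1.385), np.float64(0.0), np.float64(0.0)), (np.float64(1.325), np.float64(2.8), np.float64(2.7)), (np.float64(1.266), np.float64(5.8), np.float64(5.1)), (np.float64(1.206), np.float64(8.9), np.float64(7.5)), (np.float64(1.146), np.float64(12.2), np.float64(9.6)), (np.float64(1.086), np.float64(15.6), np.float64(11.5)), (np.float64(1.027), np.float64(19.0), np.float64(13.2)), (np.float64(0.967), np.float64(22.6), np.float64(14.7)), (np.float64(0.907), np.float64(26.3), np.float64(16.0)), (np.float64(0.847), np.float64(30.0), np.float64(17.0)), (np.float64(0.788), np.float64(33.8), np.float64(17.9)), (np.float64(0.728), np.float64(37.7), np.float64(18.5)), (np.float64(0.668), np.float64(41.5), np.float64(18.9)), (np.float64(0.608), np.float64(45.4), np.float64(19.0)), (np.float64(0.549), np.float64(49.3), np.float64(18.9)), (np.float64(0.489), np.float64(53.1), np.float64(18.6)), (np.float64(0.429), np.float64(57.0), np.float64(18.1)), (np.float64(0.369), np.float64(60.8), np.float64(17.3)), (np.float64(0.31), np.float64(64.5), np.float64(16.3)), (np.float64(0.25), np.float64(68.2), np.float64(15.1))]
```

Request:
{"fn": "carry_out", "kwargs": {
  "series": [
    [[0, 0.001, 0], 0, 0.78],
    [[0, 0.002, 0], 0, 0.78],
    [[0, 0.005, -0.0027], 0, 0.78],
    [[0, 0.008, -0.0051], 0, 0.78],
    [[0, 0.011, -0.0075], 0, 0.78],
    [[0, 0.0142, -0.0096], 0, 0.78],
    [[0, 0.0176, -0.0115], 0, 0.78],
    [[0, 0.021, -0.0132], 0, 0.78],
    [[0, 0.0246, -0.0147], 0, 0.78],
    [[0, 0.0283, -0.016], 0, 0.78]
  ]
}}

```text
clock: 8.3
eef_pos: [0.5074, -0.1855, 0.1951]
ee_rot: [[-0.063, 0.998, -0.006], [0.998, 0.063, 0.0], [0.0, -0.006, -1.0]]
contact_force: [-7.4, -1.1, 5.4]
width: 0.219
grip_force: 3.8
```

```bash
python3 - <<'E'
from h import *
shifts([])
E
```

```text
t 8.3 tcp(smoker) [-0.021  -0.1697  0.1951] F [-7.4 -1.1  5.4] w 0.219 roll 0.0
```

Request:
{"fn": "carry_out", "kwargs": {
  "series": [
    [[0, 0.0035, -0.001], 0, 0.78],
    [[0, 0.0075, -0.0019], 0, 0.78],
    [[0, 0.0114, -0.0025], 0, 0.78],
    [[0, 0.0152, -0.0029], 0, 0.78],
    [[0, 0.0191, -0.003], 0, 0.78],
    [[0, 0.023, -0.0029], 0, 0.78],
    [[0, 0.0268, -0.0026], 0, 0.78],
    [[0, 0.0307, -0.0021], 0, 0.78],
    [[0, 0.0345, -0.0013], 0, 0.78],
    [[0, 0.038, -0.0003], 0, 0.78],
    [[0, 0.041, 0.0005], 0, 0.78],
    [[0, 0.042, 0.0008], 0, 0.78],
    [[0, 0.042, 0.0008], 0, 0.78]
  ]
}}

```text
clock: 9.38
eef_pos: [0.5524, -0.1828, 0.1932]
ee_rot: [[-0.063, 0.998, 0.001], [0.998, 0.063, 0.0], [0.0, 0.001, -1.0]]
contact_force: [-0.2, 0.4, 0.0]
width: 0.222
grip_force: 0.2
```

```bash
python3 - <<'E'
from h import *
shifts([])
E
```

```text
t 9.38 tcp(smoker) [ 0.0242 -0.1698  0.1932] F [-0.2  0.4  0. ] w 0.222 roll -0.0
```

```bash
python3 - <<'E'
from h import *
q=np.array(pin(2.2,.0502,-.072))+[0,0,.004]
shifts([q+[0,0,.08],q])
E
```

```text
t 9.38 tcp(smoker) [ 0.0242 -0.1698  0.1932] F [-0.2  0.4  0. ] w 0.222 roll -0.0
[ 0.0771 -0.072   0.287 ] -> [0.0978, 0.053, -0.0937]
[ 0.0771 -0.072   0.207 ] -> [0.0978, 0.0529, -0.0137]
```

Request:
{"fn": "carry_out", "kwargs": {
  "series": [
    [[0, 0, -0.02], 0, 0.75],
    [[0, 0, -0.05], 0, 0.6],
    [[0, 0, -0.08], 0, 0.5],
    [[0.03, 0.015, -0.094], 0, 0.5],
    [[0.065, 0.035, -0.094], 0, 0.5],
    [[0.098, 0.053, -0.094], 0, 0.5],
    [[0.098, 0.053, -0.094], 0, 0.5],
    [[0.098, 0.053, -0.094], 0, 0.5]
  ]
}}

```text
clock: 10.05
eef_pos: [0.5995, -0.08, 0.2872]
ee_rot: [[-0.066, 0.998, 0.001], [0.998, 0.066, 0.0], [0.0, 0.001, -1.0]]
contact_force: [-0.6, -1.2, 0.5]
width: 0.498
grip_force: 0.0
```

```bash
python3 - <<'E'
from h import *
import cv2 as cv
s=vision.snapshot("side"); im=s["pixels"][160:360,200:400,::-1]; b=cv.resize(im,None,fx=3,fy=3,interpolation=2)
cv.imwrite("pics/s4.png",cv.convertScaleAbs(b,alpha=1.5,beta=15))
q=np.array(pin(2.2,.0502,-.072))+[0,0,.004]
shifts([q])
for sh in(.15,.2,.25,.3):
  print(sh,[np.round((proj("side",W(P,(.1675*np.cos(sh),y,.14+.1675*np.sin(sh))))-[200,160])*3,0).tolist() for y in(.011,.189)], np.round((proj("side",W(P,np.add(peg(sh,-.191),[0,0,.011])))-[200,160])*3))
print((proj("side",W(P,np.add(pin(2.2,.0502,-.092),[0,0,.011])))-[200,160])*3)
E
```

```text
t 10.1 tcp(smoker) [ 0.0769 -0.0713  0.2872] F [ 0.1 -0.6 -0.2] w 0.5 roll 0.002
[ 0.0771 -0.072   0.207 ] -> [-0.0007, 0.0001, 0.0802]
0.15 [[143.0, 233.0], [43.0, 373.0]] [376.  97.]
0.2 [[143.0, 224.0], [43.0, 364.0]] [380.  96.]
0.25 [[145.0, 216.0], [44.0, 355.0]] [383.  95.]
0.3 [[146.0, 208.0], [46.0, 346.0]] [386.  94.]
[287.03191746 129.56133714]
```

View pics/s4.png

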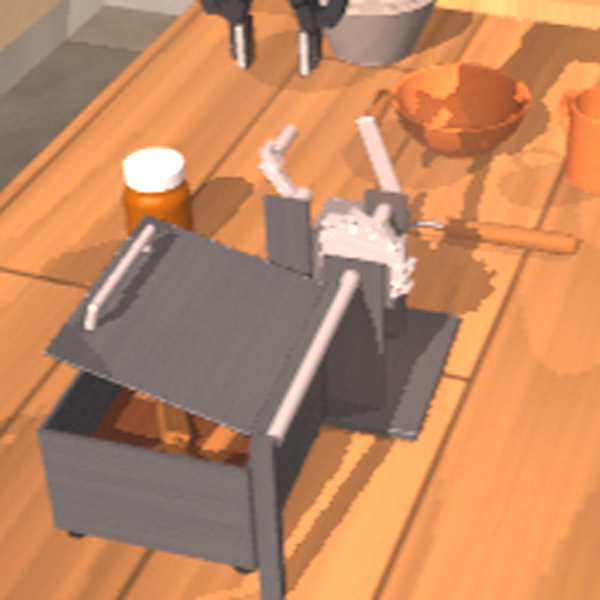

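The flap corners at (147,217) and (47,353) give a shaft angle of about 0.25. The pawl is thrown back, with its pin tip at (292,130), as predicted. I'll grip the pin.

Request:
{"fn": "carry_out", "kwargs": {
  "series": [
    [[0, 0, 0.03], 0, 0.5],
    [[0, 0, 0.055], 0, 0.5],
    [[0, 0, 0.07], 0, 0.5],
    [[0, 0, 0.08], 0, 0.5],
    [[0, 0, 0.08], 0, 0.65],
    [[0, 0, 0.08], 0, 0.75],
    [[0, 0, 0.08], 0, 0.8],
    [[0, 0, 0.08], 0, 0.84],
    [[0, 0, 0.08], 0, 0.88],
    [[0, 0, 0.08], 0, 0.92],
    [[0, 0, 0.08], 0, 1],
    [[0, 0, 0.08], 0, 1],
    [[0, 0, 0.08], 0, 1]
  ]
}}

```text
clock: 11.18
eef_pos: [0.5986, -0.0822, 0.2086]
ee_rot: [[-0.063, 0.998, 0.001], [0.998, 0.063, -0.001], [-0.001, 0.001, -1.0]]
contact_force: [-3.7, -2.3, 6.1]
width: 0.115
grip_force: 58.8
```

```bash
python3 - <<'E'
from h import *
shifts([])
for t0 in (2.2,2.15):print(t0,[(round(t,2),*np.round((np.array(pin(t))-pin(t0))*1000,1)[[0,2]].tolist()) for t in np.linspace(t0,.2,17)])
E
```

```text
t 11.18 tcp(smoker) [ 0.0766 -0.0723  0.2086] F [-3.7 -2.3  6.1] w 0.115 roll 0.0
2.2 [(np.float64(2.2), 0.0, 0.0), (np.float64(2.08), -3.3, 3.2), (np.float64(1.95), -7.0, 5.9), (np.float64(1.83), -11.0, 8.1), (np.float64(1.7), -15.3, 9.8), (np.float64(1.58), -19.7, 11.0), (np.float64(1.45), -24.3, 11.6), (np.float64(1.33), -28.8, 11.6), (np.float64(1.2), -33.4, 11.1), (np.float64(1.08), -37.8, 10.0), (np.float64(0.95), -42.1, 8.4), (np.float64(0.83), -46.2, 6.2), (np.float64(0.7), -49.9, 3.6), (np.float64(0.58), -53.3, 0.5), (np.float64(0.45), -56.3, -3.0), (np.float64(0.33), -58.8, -6.9), (np.float64(0.2), -60.8, -11.0)]
2.15 [(np.float64(2.15), 0.0, 0.0), (np.float64(2.03), -3.4, 2.9), (np.float64(1.91), -7.1, 5.4), (np.float64(1.78), -11.1, 7.4), (np.float64(1.66), -15.3, 8.9), (np.float64(1.54), -19.7, 9.9), (np.float64(1.42), -24.1, 10.4), (np.float64(1.3), -28.6, 10.3), (np.float64(1.17), -33.0, 9.6), (np.float64(1.05), -37.3, 8.5), (np.float64(0.93), -41.5, 6.8), (np.float64(0.81), -45.4, 4.6), (np.float64(0.69), -49.0, 2.0), (np.float64(0.57), -52.2, -1.1), (np.float64(0.44), -55.1, -4.5), (np.float64(0.32), -57.5, -8.3), (np.float64(0.2), -59.5, -12.3)]
```

Request:
{"fn": "carry_out", "kwargs": {
  "series": [
    [[0, -0.0033, -0.0032], 0, 1],
    [[0, -0.007, -0.0059], 0, 1],
    [[0, -0.011, -0.0081], 0, 1],
    [[0, -0.0153, -0.0098], 0, 1],
    [[0, -0.0197, -0.011], 0, 1],
    [[0, -0.0243, -0.0116], 0, 1],
    [[0, -0.0288, -0.0116], 0, 1],
    [[0, -0.0334, -0.0111], 0, 1],
    [[0, -0.0378, -0.01], 0, 1],
    [[0, -0.0421, -0.0084], 0, 1],
    [[0, -0.0462, -0.0062], 0, 1],
    [[0, -0.0499, -0.0036], 0, 1],
    [[0, -0.0533, -0.0005], 0, 1],
    [[0, -0.0563, 0.003], 0, 1],
    [[0, -0.0588, 0.0069], 0, 1],
    [[0, -0.0588, 0.0069], 0, 1]
  ]
}}

```text
clock: 12.52
eef_pos: [0.5409, -0.086, 0.2025]
ee_rot: [[-0.063, 0.998, 0.005], [0.998, 0.063, -0.001], [-0.002, 0.005, -1.0]]
contact_force: [-1.0, -3.1, 7.7]
width: 0.109
grip_force: 66.7
```

```bash
python3 - <<'E'
from h import *
shifts([])
E
```

```text
t 12.52 tcp(smoker) [ 0.0187 -0.0724  0.2025] F [-1.  -3.1  7.7] w 0.109 roll -0.0
```

Request:
{"fn": "carry_out", "kwargs": {
  "series": [
    [[0, -0.001, 0.002], 0, 1],
    [[0, -0.0018, 0.004], 0, 1],
    [[0, -0.0018, 0.004], 0, 0.85],
    [[0, -0.0018, 0.004], 0, 0.75],
    [[0, -0.0018, 0.004], 0, 0.65],
    [[0, -0.0018, 0.004], 0, 0.55],
    [[0, -0.0018, 0.004], 0, 0.5],
    [[0, -0.002, -0.02], 0, 0.5],
    [[0, -0.002, -0.05], 0, 0.5],
    [[0, -0.002, -0.075], 0, 0.5],
    [[0, -0.002, -0.075], 0, 0.5]
  ]
}}

```text
clock: 13.43
eef_pos: [0.5404, -0.0859, 0.2809]
ee_rot: [[-0.063, 0.998, 0.01], [0.998, 0.063, -0.002], [-0.002, 0.01, -1.0]]
contact_force: [1.0, -0.1, 0.2]
width: 0.501
grip_force: 0.0
```

```bash
python3 - <<'E'
from h import *
import cv2 as cv
s=vision.snapshot("side"); im=s["pixels"][160:320,200:400,::-1]; b=cv.resize(im,None,fx=3,fy=3,interpolation=2)
cv.imwrite("pics/s5.png",cv.convertScaleAbs(b,alpha=1.5,beta=15))
q=np.array(peg(.25))+[0,0,.004]
shifts([q+[0,0,.08],q])
for th in(0,.1,.2,.3): print(th,np.round((proj("side",W(P,np.add(pin(th,.0502,-.092),[0,0,.011])))-[200,160])*3))
E
```

```text
t 13.48 tcp(smoker) [ 0.0172 -0.072   0.2783] F [ 0.3  0.  -0.7] w 0.496 roll 0.0
[ 0.0223 -0.17    0.2741] -> [-0.098, 0.0051, 0.0044]
[ 0.0223 -0.17    0.1941] -> [-0.0979, 0.0046, 0.0844]
0 [362. 159.]
0.1 [361. 155.]
0.2 [359. 151.]
0.3 [357. 147.]
```

View pics/s5.png

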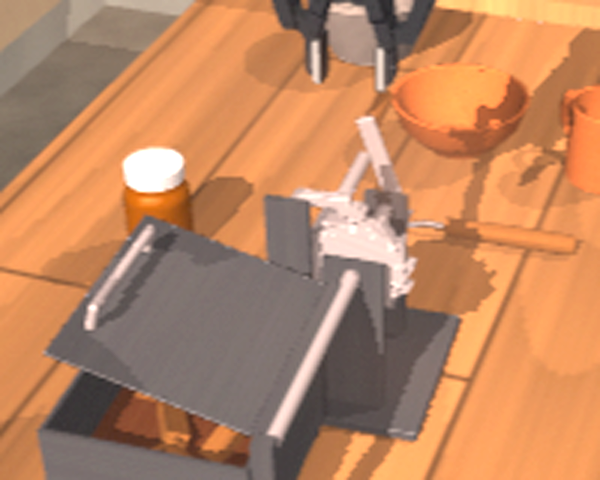

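The pawl is in, with its pin tip at (362,155), and the flap has not moved. Back to the peg, straddling it.

Request:
{"fn": "carry_out", "kwargs": {
  "series": [
    [[-0.035, 0.002, 0], 0, 0.5],
    [[-0.07, 0.005, 0], 0, 0.5],
    [[-0.098, 0.005, 0.005], 0, 0.5],
    [[-0.098, 0.005, 0.025], 0, 0.5],
    [[-0.098, 0.005, 0.05], 0, 0.6],
    [[-0.098, 0.005, 0.07], 0, 0.65],
    [[-0.098, 0.005, 0.081], 0, 0.7],
    [[-0.098, 0.005, 0.084], 0, 0.74],
    [[-0.098, 0.005, 0.084], 0, 0.78],
    [[-0.098, 0.005, 0.084], 0, 0.78],
    [[-0.098, 0.005, 0.084], 0, 0.78]
  ]
}}

```text
clock: 14.4
eef_pos: [0.5498, -0.1831, 0.1929]
ee_rot: [[-0.063, 0.998, 0.003], [0.998, 0.063, -0.001], [-0.001, 0.002, -1.0]]
contact_force: [0.7, -1.1, 0.4]
width: 0.22
grip_force: 0.0
```

```bash
cat >> h.py <<'E'
def load():
    """torque on the shaft about its axis in the lowering sense, assuming pad contact on the peg's -x side"""
    s=env.get_state(); p=S(P,s["eef_pos"]); f=-np.array(s["contact_force"]); c,n=np.cos(P[2]),np.sin(P[2])
    fx=c*f[0]+n*f[1]; fz=f[2]; x=p[0]-(s["width"]*.085/2)+.007; a=np.arcsin(np.clip(x/.065,-1,1))
    M=fx*.065*np.cos(a)-fz*.065*np.sin(a)
    print("t %.2f tcp %s w %.3f fx %.1f fz %.1f shaft~%.3f M %.3f tangential %.1f N"%(s["clock"],np.round(p,4),s["width"],fx,fz,.6-a,M,M/.065))
E
python3 -c "
from h import *
load()
o=np.array(peg(.25));print([(t,*np.round((np.array(peg(t))-o)*1000,1)[[0,2]]) for t in (.2,.15,.1,.05,0,-.05,-.1)])"
```

```text
t 14.40 tcp [ 0.0215 -0.17    0.1929] w 0.220 fx -0.6 fz -0.4 shaft~0.301 M -0.029 tangential -0.4 N
[(0.2, np.float64(3.0), np.float64(-1.2)), (0.15, np.float64(6.0), np.float64(-2.5)), (0.1, np.float64(8.9), np.float64(-4.0)), (0.05, np.float64(11.7), np.float64(-5.6)), (0, np.float64(14.4), np.float64(-7.4)), (-0.05, np.float64(17.0), np.float64(-9.3)), (-0.1, np.float64(19.6), np.float64(-11.3))]
```

Request:
{"fn": "carry_out", "kwargs": {
  "series": [
    [[0, 0.001, 0], 0, 0.78],
    [[0, 0.002, 0], 0, 0.78],
    [[0, 0.003, 0.0004], 0, 0.78],
    [[0, 0.004, 0.0008], 0, 0.78],
    [[0, 0.005, 0.0012], 0, 0.78],
    [[0, 0.0055, 0.0014], 0, 0.78],
    [[0, 0.006, 0.0016], 0, 0.78],
    [[0, 0.0065, 0.0018], 0, 0.78],
    [[0, 0.007, 0.002], 0, 0.78],
    [[0, 0.0075, 0.0022], 0, 0.78]
  ]
}}

```text
clock: 15.23
eef_pos: [0.5564, -0.1826, 0.1894]
ee_rot: [[-0.063, 0.998, -0.0], [0.998, 0.063, 0.0], [0.0, -0.0, -1.0]]
contact_force: [-2.8, -0.1, 1.1]
width: 0.224
grip_force: 1.2
```

```bash
python3 -c "
from h import *
load()"
```

```text
t 15.23 tcp [ 0.0281 -0.1698  0.1894] w 0.224 fx 2.8 fz -1.1 shaft~0.195 M 0.198 tangential 3.0 N
```

Request:
{"fn": "carry_out", "kwargs": {
  "series": [
    [[0, 0.0005, 0.0002], 0, 0.78],
    [[0, 0.001, 0.0005], 0, 0.78],
    [[0, 0.0015, 0.0007], 0, 0.78],
    [[0, 0.002, 0.001], 0, 0.78],
    [[0, 0.0025, 0.0012], 0, 0.78],
    [[0, 0.003, 0.0015], 0, 0.78],
    [[0, 0.0035, 0.0018], 0, 0.78],
    [[0, 0.004, 0.002], 0, 0.78],
    [[0, 0.0045, 0.0023], 0, 0.78]
  ]
}}

```text
clock: 15.98
eef_pos: [0.561, -0.1823, 0.1871]
ee_rot: [[-0.063, 0.998, 0.0], [0.998, 0.063, 0.0], [0.0, 0.0, -1.0]]
contact_force: [-2.0, -0.1, 0.4]
width: 0.218
grip_force: 1.2
```

```bash
python3 -c "
from h import *
load()"
```

```text
t 15.98 tcp [ 0.0327 -0.1698  0.1871] w 0.218 fx 2.0 fz -0.4 shaft~0.112 M 0.127 tangential 2.0 N
```

Request:
{"fn": "carry_out", "kwargs": {
  "series": [
    [[0, 0.0005, 0.0003], 0, 0.78],
    [[0, 0.001, 0.0006], 0, 0.78],
    [[0, 0.0015, 0.0009], 0, 0.78]
  ]
}}

```text
clock: 16.23
eef_pos: [0.5625, -0.1822, 0.1862]
ee_rot: [[-0.063, 0.998, 0.0], [0.998, 0.063, 0.0], [0.0, 0.0, -1.0]]
contact_force: [-1.9, -0.9, 1.9]
width: 0.22
grip_force: 1.1
```

Request:
{"fn": "carry_out", "kwargs": {
  "series": [
    [[0, 0.0003, 0.0002], 0, 0.78],
    [[0, 0.0006, 0.0004], 0, 0.78],
    [[0, 0.0009, 0.0006], 0, 0.78],
    [[0, 0.0012, 0.0008], 0, 0.78]
  ]
}}

```text
clock: 16.57
eef_pos: [0.5636, -0.1821, 0.1854]
ee_rot: [[-0.063, 0.998, -0.0], [0.998, 0.063, 0.0], [0.0, -0.0, -1.0]]
contact_force: [-1.9, -0.3, 1.2]
width: 0.221
grip_force: 1.1
```

Request:
{"fn": "carry_out", "kwargs": {
  "series": [
    [[0, 0.0003, 0.0002], 0, 0.78],
    [[0, 0.0006, 0.0004], 0, 0.78],
    [[0, 0.0009, 0.0006], 0, 0.78],
    [[0, 0.0012, 0.0008], 0, 0.78]
  ]
}}

```text
clock: 16.9
eef_pos: [0.5648, -0.182, 0.1846]
ee_rot: [[-0.063, 0.998, -0.0], [0.998, 0.063, 0.0], [0.0, -0.0, -1.0]]
contact_force: [-2.4, -0.3, 0.7]
width: 0.218
grip_force: 1.1
```

Request:
{"fn": "carry_out", "kwargs": {
  "series": [
    [[0, 0.0003, 0.0002], 0, 0.78],
    [[0, 0.0006, 0.0004], 0, 0.78],
    [[0, 0.0009, 0.0006], 0, 0.78],
    [[0, 0.0012, 0.0008], 0, 0.78]
  ]
}}

```text
clock: 17.23
eef_pos: [0.5656, -0.1819, 0.1837]
ee_rot: [[-0.063, 0.998, -0.001], [0.998, 0.063, 0.0], [0.0, -0.001, -1.0]]
contact_force: [-4.2, 1.2, 3.1]
width: 0.221
grip_force: 2.1
```

```bash
python3 -c "
from h import *
load()"
```

```text
t 17.23 tcp [ 0.0374 -0.1698  0.1837] w 0.221 fx 4.1 fz -3.1 shaft~0.031 M 0.334 tangential 5.1 N
```

Request:
{"fn": "carry_out", "kwargs": {
  "series": [
    [[0, 0.0002, 0.0001], 0, 0.78],
    [[0, 0.0003, 0.0001], 0, 0.78]
  ]
}}

```text
clock: 17.4
eef_pos: [0.5657, -0.1819, 0.1837]
ee_rot: [[-0.063, 0.998, -0.001], [0.998, 0.063, 0.0], [0.0, -0.001, -1.0]]
contact_force: [-5.0, -0.4, 2.7]
width: 0.219
grip_force: 2.6
```

```bash
python3 -c "
from h import *
load()"
```

```text
t 17.40 tcp [ 0.0375 -0.1698  0.1837] w 0.219 fx 5.0 fz -2.7 shaft~0.028 M 0.368 tangential 5.7 N
```

Request:
{"fn": "carry_out", "kwargs": {
  "series": [
    [[0, 0.0002, 0.0001], 0, 0.78],
    [[0, 0.0004, 0.0002], 0, 0.78],
    [[0, 0.0006, 0.0003], 0, 0.78]
  ]
}}

```text
clock: 17.65
eef_pos: [0.5659, -0.182, 0.1835]
ee_rot: [[-0.063, 0.998, -0.002], [0.998, 0.063, 0.0], [0.0, -0.002, -1.0]]
contact_force: [-7.4, -1.3, 5.3]
width: 0.223
grip_force: 3.5
```

```bash
python3 -c "
from h import *
load()"
```

```text
t 17.65 tcp [ 0.0376 -0.1698  0.1835] w 0.223 fx 7.4 fz -5.3 shaft~0.029 M 0.593 tangential 9.1 N
```

Request:
{"fn": "carry_out", "kwargs": {
  "series": [
    [[0, 0, 0], 0, 0.78],
    [[0, 0, 0], 0, 0.78]
  ]
}}

```text
clock: 17.82
eef_pos: [0.5659, -0.182, 0.1835]
ee_rot: [[-0.063, 0.998, -0.002], [0.998, 0.063, 0.0], [0.0, -0.002, -1.0]]
contact_force: [-6.6, -0.4, 4.8]
width: 0.222
grip_force: 3.2
```

```bash
python3 -c "
from h import *
load()"
```

```text
t 17.82 tcp [ 0.0376 -0.1698  0.1835] w 0.222 fx 6.6 fz -4.8 shaft~0.028 M 0.532 tangential 8.2 N
```

Request:
{"fn": "carry_out", "kwargs": {
  "series": [
    [[0, 0.0001, 0.0001], 0, 0.78],
    [[0, 0.0001, 0.0001], 0, 0.78],
    [[0, 0.0001, 0.0001], 0, 0.78],
    [[0, 0.0001, 0.0001], 0, 0.78],
    [[0, 0.0001, 0.0001], 0, 0.78],
    [[0, 0.0001, 0.0001], 0, 0.78],
    [[0, 0.0001, 0.0001], 0, 0.78],
    [[0, 0.0001, 0.0001], 0, 0.78]
  ]
}}

```text
clock: 18.48
eef_pos: [0.5659, -0.1819, 0.1834]
ee_rot: [[-0.063, 0.998, -0.002], [0.998, 0.063, 0.0], [0.0, -0.002, -1.0]]
contact_force: [-7.4, -0.8, 4.4]
width: 0.222
grip_force: 3.4
```

```bash
python3 -c "
from h import *
load()"
```

```text
t 18.48 tcp [ 0.0376 -0.1698  0.1834] w 0.222 fx 7.4 fz -4.4 shaft~0.028 M 0.559 tangential 8.6 N
```

Request:
{"fn": "carry_out", "kwargs": {
  "series": [
    [[0, 0, 0], 0, 0.78],
    [[0, 0, 0], 0, 0.78],
    [[0, 0, 0], 0, 0.78],
    [[0, 0, 0], 0, 0.78],
    [[0, 0, 0], 0, 0.78],
    [[0, 0, 0], 0, 0.78],
    [[0, 0, 0], 0, 0.78]
  ]
}}

```text
clock: 19.07
eef_pos: [0.5659, -0.1819, 0.1834]
ee_rot: [[-0.063, 0.998, -0.002], [0.998, 0.063, 0.0], [0.0, -0.002, -1.0]]
contact_force: [-6.9, -0.9, 4.8]
width: 0.22
grip_force: 3.4
```

```bash
python3 -c "
from h import *
load()"
```

```text
t 19.07 tcp [ 0.0376 -0.1698  0.1834] w 0.220 fx 6.9 fz -4.8 shaft~0.026 M 0.547 tangential 8.4 N
```

I held about 9–10 N at the pawl for over a second. Letting go.

Request:
{"fn": "carry_out", "kwargs": {
  "series": [
    [[0, -0.0008, -0.0004], 0, 0.78],
    [[0, -0.0016, -0.0008], 0, 0.78],
    [[0, -0.0025, -0.0008], 0, 0.75],
    [[0, -0.003, -0.0008], 0, 0.7],
    [[0, -0.003, -0.0008], 0, 0.6],
    [[0, -0.003, -0.0008], 0, 0.5],
    [[0, -0.003, -0.0008], 0, 0.5],
    [[0, -0.003, -0.015], 0, 0.5],
    [[0, -0.003, -0.04], 0, 0.5],
    [[0, -0.003, -0.07], 0, 0.5],
    [[0, -0.003, -0.1], 0, 0.5],
    [[-0.03, -0.003, -0.12], 0, 0.5],
    [[-0.03, -0.003, -0.12], 0, 0.5],
    [[-0.03, -0.003, -0.12], 0, 0.5]
  ]
}}

```text
clock: 20.23
eef_pos: [0.5665, -0.213, 0.3044]
ee_rot: [[-0.061, 0.998, 0.003], [0.998, 0.061, -0.001], [-0.001, 0.003, -1.0]]
contact_force: [-0.5, 0.5, -0.1]
width: 0.496
grip_force: 0.0
```

```bash
python3 - <<'E'
from h import *
import cv2 as cv
load()
s=vision.snapshot("side"); im=s["pixels"][160:360,200:400,::-1]; b=cv.resize(im,None,fx=3,fy=3,interpolation=2)
cv.imwrite("pics/s6.png",cv.convertScaleAbs(b,alpha=1.5,beta=15))
for sh in(-.05,0,.05): print(sh,[np.round((proj("side",W(P,(.1675*np.cos(sh),y,.14+.1675*np.sin(sh))))-[200,160])*3).tolist() for y in(.011,.189)])
E
```

```text
t 20.23 tcp [ 0.0363 -0.2008  0.3044] w 0.496 fx 0.4 fz 0.1 shaft~0.252 M 0.024 tangential 0.4 N
-0.05 [[145.0, 267.0], [47.0, 409.0]]
0 [[143.0, 258.0], [45.0, 400.0]]
0.05 [[143.0, 250.0], [44.0, 391.0]]
```

View pics/s6.png

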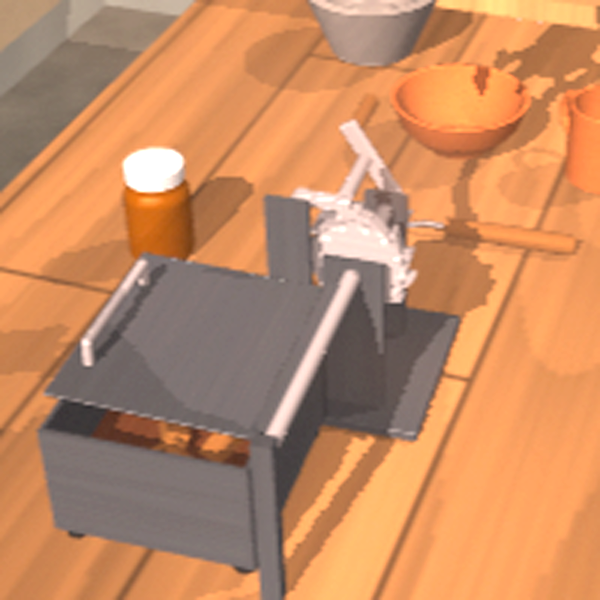

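The flap corners at (145,256) and (47,393) put the shaft at about 0.02, so the flap is level. The pawl is in behind the tooth and the gripper is clear.

```bash
python3 -c "
from cell import env
print(env.hand_in())"
```

```text
the job is handed in; nothing more can be done
None
```

The job is done and handed in at about 20 s: the flap is level (shaft about 0.02 rad) with the pawl in behind the level tooth, leaned on at an estimated 9–10 N for over a second and let go; no other kitchen thing was touched.

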